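# Seat the receiver and hold the tray cover over its screw posts

## Robot

A 7-joint arm with a two-finger parallel gripper is mounted at the origin on the work surface. World frame = base frame: x ahead of the robot, y to its left, z up, the work surface at z = 0. Lengths are in mm, angles in rad, forces in N, time in s.
With the tool pointing down it reaches from about 400 to 900 mm from the base axis. Payload 5.5 kg.
Tool frame: the origin (TCP) lies on the centre line of the jaws, within the pads' length; the fingertips stand 17 mm ahead of it and the grasp point (between the pads) lies 2 mm behind it (ctrl.nose_length is the distance from the TCP to the fingertips, in mm); z points along the fingers, y is the direction in which the jaws open and shut (so a half turn about z gives the same grasp; the last joint's range is limited). The gripper opens to 85 mm and grips with 20 to 120 N. Pads are 22 mm wide; open, the fingers measure 114 mm over their backs; the gripper's body (76 mm by 85 mm) begins 54 mm behind the grasp point. The pads swing forward as they close: fully open they stand 13 mm farther back than shut.
Start: joints at [1.579, 0.501, -0.427, 1.55, 0.221, 1.138, -0.21], TCP at [163.867, -629.005, 248.31] pointing down, gripper open.
Joint ranges: [-2.88, 2.88], [-0.31, 2.03], [-1.54, 1.56], [0.2, 2.42], [-1.41, 4.55], [0.19, 2.02], [-2.57, 2.57]. Speed limits (rad/s): [2.57, 2.57, 3.14, 3.14, 3.14, 3.14, 3.14].

## Interface

Orientations are given as a 3x3 rotation matrix whose columns are the frame's x, y, z axes.
In Python, from plant import ctrl gives the robot as it stands.
- The arm moves only by the shell command python3 -m pendant 'ROWS' [FORCE]. ROWS is JSON, a list of rows, each an object with "offset": the shift along the world's x, y, z in m, a list of three; "delta_rot": the turn, a rotation vector about the world's x, y, z in degrees, a list of three; "gripper": the opening, from 0 (shut) to 1 (fully open). A call has 1 to 5 rows; each row is the pose to reach, as a shift and turn from the pose commanded when the call began; what a row does not reach only later rows make up. A row lasts 1/10 s, in which the tool goes at most 50 mm and 8.59 degrees, less where a joint would pass 70% of its speed; a pose out of reach is approached as far as the arm can. A call with a gripper value outside its range is refused whole. The fingers move at their own pace and stop on an object; FORCE is the grip in N (left out, the last holds). Time passes only in rows, so rows that repeat a pose let the fingers close. It gives the time, the measured TCP pose, the force and the opening at its end, in the units of the state.
- ctrl.sense(): the state, without advancing time (a new reading comes with each control period).
- ctrl.snapshot(name): name is "scene" or "top" or "wrist"; returns the picture (420x560x3 uint8, red, green, blue); there is no depth.
- ctrl.get_calibration(name): a dict with "camera_matrix" (3x3 intrinsics, pixels), "rvec" (rotation vector, rad) and "tvec" (3), from world to camera coordinates, as OpenCV has them. Camera axes: x right, y down, z forward; pixel columns grow to the right and rows downward; lengths in mm; the calibration is good to about 2 mm. A picture is of the moment at which its call begins: read the wrist's pose just before it. get_calibration takes no time and is no camera call; for the wrist camera it gives the pose at the moment of the call.
- ctrl.close_job(): hands the job in, once; it reports no verdict.
The state is a dict: "clock": time; "joint_pos": joint angles; "joint_vel": joint speeds; "joint_efforts": joint torques, N m; "ee_pos": TCP position; "orientation": TCP orientation; "wrist_force": force on the tool from outside, world axes, zero at the start; "ft_torque": the same for the moment, N m; "opening": opening from 0.0 (shut) to 1.0 (fully open).
Only numpy, scipy, OpenCV 4.12 (cv2) and the standard library are available. Lean on these libraries where they do the work, as an engineer would, in place of code of your own. Each camera call takes 0.05 s, during which the arm holds its last target.

## Task

The white receiver on the model-car chassis is only part-way into its tray: press it down until it is fully home, level with the tray's rim. Then pick up the orange tray cover and hold it level about a centimetre above the four screw posts, wide end over the wide pair and every hole lined up over its threaded insert, so that I can slip the seal in underneath and start the screws. Finish still holding it there, touching nothing on the car, and leave the wheel, the screwdriver and the dish of screws where they are.

Things in the scene. Friction and masses are not known exactly. Their poses are not given: they have to be found in the camera images.
- chassis: Black model-car chassis, immovable on its stand, 430 x 260 mm, top z 105. Origin: on the table under the receiver tray's centre; x to the car's front, y left, z up. Tray: open box 76 x 50, rim z 66. Four posts (13 dia., brass threaded inserts, tops z 70) by its corners: rear pair 64 apart, front pair 48. Nearest tall parts: servo from x +77, motor from x -90, both up to z 87.
- receiver (a joint): How far the receiver has been pushed down into its tray: 0 = standing 9 mm proud of the rim, 0.009 m = fully home on the tray's stop, its top level with the rim. Stiff sliding fit between ribs: about 7 N moves it, it stays where it is left and stops hard at the end.
- receiver_top (a point): Centre of the flat top of the white receiver (54 x 36 x 20, in the tray; top at chassis z 75 when the joint reads 0, z 66 when home). Axes as the chassis.
- cover: Loose orange cover, about 60 g, lying right way up on the mat. Plate 4 mm thick, 112 long, 82 wide at the rear (x -56) tapering to 66 at the front (x +56); on it a solid crown 60 x 40 (x, y), z 4 to 20, to hold it by. Four 7 mm holes match the posts, it fits one way. Origin: centre of the underside; x to the narrow front end, z up. Fitted, it would lie at chassis (0, 0, 70).
- parts_mat: Thin black rubber mat, 400 x 280 x 2, fixed on the table; the loose things lie on its top at z 2. Origin: centre of its underside.
- wheel: Spare wheel lying flat: black knobbly tyre with a white rim, 114 across, 44 high. Origin: centre of its underside. Bystander.
- driver: Yellow-handled screwdriver lying on the mat, about 170 long along its x, under 30 thick. Origin: centre of its underside. Bystander.
- screw_dish: Small open aluminium dish of screws, 62 across, 22 high. Origin: centre of its underside. Bystander.
- post_rl (a point): Centre of the top face of the rear left screw post (mouth of its threaded hole), at chassis (-46, +32), z 70. Axes as the chassis.
- post_rr (a point): Centre of the top face of the rear right screw post (mouth of its threaded hole), at chassis (-46, -32), z 70. Axes as the chassis.
- post_fl (a point): Centre of the top face of the front left screw post (mouth of its threaded hole), at chassis (+46, +24), z 70. Axes as the chassis.
- post_fr (a point): Centre of the top face of the front right screw post (mouth of its threaded hole), at chassis (+46, -24), z 70. Axes as the chassis.
- hole_rl (a point): Centre of the cover's rear left hole at the plate's underside, at cover (-46, +32), z 0. Axes as the cover.
- hole_rr (a point): Centre of the cover's rear right hole at the plate's underside, at cover (-46, -32), z 0. Axes as the cover.
- hole_fl (a point): Centre of the cover's front left hole at the plate's underside, at cover (+46, +24), z 0. Axes as the cover.
- hole_fr (a point): Centre of the cover's front right hole at the plate's underside, at cover (+46, -24), z 0. Axes as the cover.

How it is judged:
By the outcome, as a careful person would: the job done as asked, in the order asked, and still so for the second after the job is handed in, while the arm keeps its last pose, push and grip.
It also fails if it takes over 51 s, if anything falls off the work surface, if the arm or the gripper's body presses on something with over 40 N, if the wrist force passes 120 N, or if a joint passes its speed limit or range.

## Working session

There is one attempt and no reset: what is moved stays moved. The work goes in short steps, Python scripts to look and compute and a shell command to move; the robot and the scene stay as the last step left them, time stands still between calls to the robot, and variables do not carry over. Pictures are saved under pics/ and viewed, and the job is handed in when it is done.

```bash
ls; mkdir -p pics
python3 - <<'E'
from plant import ctrl
import cv2,numpy as np
s=ctrl.sense();print(s)
for n in("scene","top","wrist"):
    c=ctrl.get_calibration(n);im=ctrl.snapshot(n)
    cv2.imwrite(f"pics/a_{n}.png",cv2.cvtColor(im,cv2.COLOR_RGB2BGR))
    R=cv2.Rodrigues(np.array(c["rvec"],float))[0]
    print(n,np.round(c["camera_matrix"],1).tolist(),np.round(-R.T@np.ravel(c["tvec"])).tolist(),np.round(R,2).tolist())
E
```

```text
pics
{'clock': 0.0, 'joint_pos': array([ 1.57915566,  0.50186229, -0.42675073,  1.55145719,  0.22078485,
        1.13827904, -0.21028472]), 'joint_vel': array([-0.00297821, -0.00159216,  0.0023135 ,  0.00083446, -0.00130837,
       -0.00150217, -0.00056374]), 'joint_efforts': array([-2.87844978e-04, -5.69511473e+01, -5.81599340e+00, -2.80934930e+01,
        1.08357987e-02,  1.20383321e-02,  1.48751275e-05]), 'ee_pos': array([ 163.63107081, -628.38446317,  247.24367975]), 'orientation': array([[ 9.67696003e-01,  2.52119542e-01, -4.27119626e-04],
       [ 2.52119894e-01, -9.67694121e-01,  1.90953310e-03],
       [ 6.81094599e-05, -1.95553291e-03, -9.99998086e-01]]), 'wrist_force': array([-0.00684233, -0.11514162,  0.31543209]), 'ft_torque': array([-0.02754948, -0.01705233, -0.02287563]), 'opening': 1.0046514135256341}
scene [[450.1, 0.0, 280.5], [0.0, 450.1, 200.4], [0.0, 0.0, 1.0]] [1068.0, 92.0, 776.0] [[-0.15, 0.99, -0.01], [0.8, 0.12, -0.59], [-0.58, -0.1, -0.81]]
top [[504.1, 0.0, 272.6], [0.0, 504.1, 206.2], [0.0, 0.0, 1.0]] [435.0, 21.0, 1048.0] [[0.02, -1.0, 0.02], [-0.99, -0.02, -0.13], [0.13, -0.01, -0.99]]
wrist [[311.2, 0.0, 274.1], [0.0, 311.2, 209.1], [0.0, 0.0, 1.0]] [246.0, -606.0, 374.0] [[0.25, -0.97, -0.0], [-0.91, -0.24, 0.33], [-0.32, -0.08, -0.94]]
```

View pics/a_scene.png

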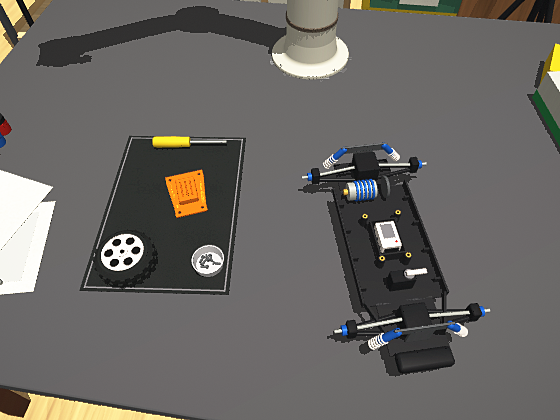

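View pics/a_top.png

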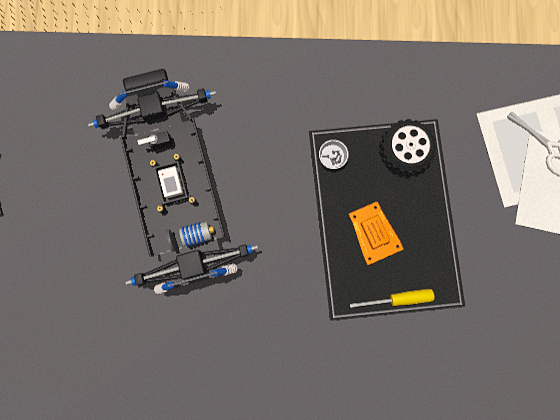

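View pics/a_wrist.png

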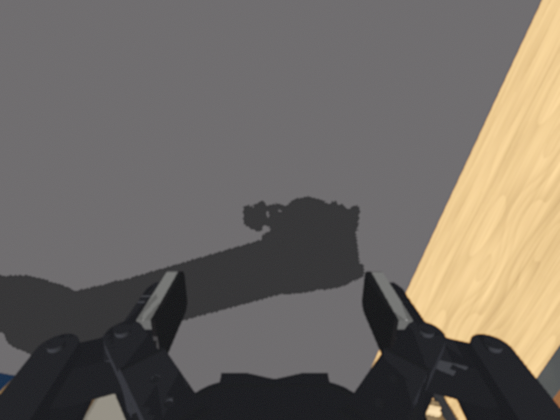

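The scene and top views show the car with its servo (front) facing away from the robot and brass posts near top-view pixels (153,163), (177,157), (160,208) and (192,200). The cover is around (375,233) with its narrow end pointing up the image. Next I'll measure both.

```bash
cat > h.py <<'E'
from plant import ctrl
import cv2,numpy as np
def cal(n):
    c=ctrl.get_calibration(n);K=np.array(c["camera_matrix"],float);R=cv2.Rodrigues(np.array(c["rvec"],float))[0];t=np.ravel(c["tvec"]).astype(float)
    return K,R,t
def plane(C,uv,z):
    K,R,t=C;o=-R.T@t
    d=(R.T@np.linalg.inv(K)@np.c_[np.atleast_2d(uv),np.ones(len(np.atleast_2d(uv)))].T).T
    return o+d*((z-o[2])/d[:,2])[:,None]
def proj(C,p):
    K,R,t=C;q=(R@np.atleast_2d(p).T).T+t;q=q@K.T;return q[:,:2]/q[:,2:]
def blobs(m,lo,hi):
    n,l,s,c=cv2.connectedComponentsWithStats(m.astype(np.uint8))
    return [(c[i].round(1).tolist(),int(s[i,4]),s[i,:4].tolist()) for i in range(1,n) if lo<=s[i,4]<=hi]
def fit(model,pts):
    model=np.array(model,float);pts=np.array(pts)[:,:2]
    a=model-model.mean(0);b=pts-pts.mean(0)
    th=np.arctan2((a[:,0]*b[:,1]-a[:,1]*b[:,0]).sum(),(a*b).sum())
    R=np.array([[np.cos(th),-np.sin(th)],[np.sin(th),np.cos(th)]])
    o=pts.mean(0)-R@model.mean(0);return o,np.degrees(th),pts-(model@R.T+o)
H=[(-46,32),(-46,-32),(46,24),(46,-24)]
E
python3 - <<'E'
from h import *
im=cv2.imread("pics/a_top.png");hsv=cv2.cvtColor(im,cv2.COLOR_BGR2HSV);h,s,v=cv2.split(hsv)
C=cal("top")
org=(h>5)&(h<18)&(s>150)&(v>90)
org[:, :300]=0
print("orange",blobs(org,50,9999))
m=org.astype(np.uint8);cs=max(cv2.findContours(m,0,2)[0],key=cv2.contourArea)
f=np.zeros_like(m);cv2.drawContours(f,[cs],-1,1,-1)
hp=cv2.approxPolyDP(cs,5,True)[:,0];print(hp.tolist());print(plane(C,hp,6).round(1).tolist())
print("holes",blobs((f==1)&(v<110),2,99))
b=(h>12)&(h<30)&(s>90)&(v>80);b[:,300:]=0;b[:60]=0;print("brass",blobs(b,3,200))
M=plane(C,[(160,208),(192,200),(153,163),(177,157)],70)
print(M.round(1).tolist());print(fit([(-46,32),(-46,-32),(46,24),(46,-24)],M))
cv2.imwrite("pics/a_crop.png",np.hstack([cv2.resize(im[120:270,100:230],None,fx=3,fy=3),cv2.resize(im[180:330,330:460],None,fx=3,fy=3)]))
E
```

```text
orange [([374.9, 233.4], 1694, [349, 201, 55, 64])]
[[377, 201], [349, 213], [362, 235], [355, 231], [367, 264], [403, 249]]
[[588.5, -212.1, 6.0], [562.0, -153.3, 6.0], [516.5, -180.3, 6.0], [524.6, -165.7, 6.0], [456.9, -190.3, 6.0], [489.1, -265.3, 6.0]]
holes [([375.0, 207.0], 5, [374, 206, 3, 3]), ([354.2, 216.4], 5, [353, 216, 3, 2]), ([397.0, 246.0], 5, [396, 245, 3, 3]), ([369.2, 258.4], 5, [368, 258, 3, 2])]
brass [([175.9, 156.2], 22, [174, 154, 5, 6]), ([152.0, 162.4], 24, [150, 160, 5, 6]), ([191.0, 199.5], 25, [189, 197, 5, 6]), ([159.3, 208.0], 23, [157, 206, 6, 5]), ([211.0, 229.0], 29, [209, 226, 5, 7])]
[[556.5, 226.8, 70.0], [573.6, 165.2, 70.0], [645.7, 244.8, 70.0], [658.8, 198.2, 70.0]]
(array([608.65064132, 208.76136102]), np.float64(16.076853226732002), array([[ 0.95832564,  0.06083128],
       [ 0.26756067, -0.04162225],
       [-0.52991154,  0.25795496],
       [-0.69597476, -0.277164  ]]))
```

View pics/a_crop.png

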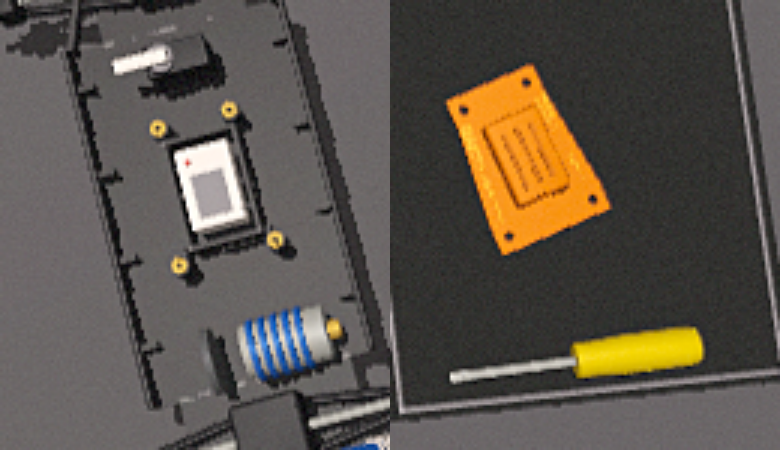

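Run:
```python
from h import *
C=cal("top")
P=plane(C,[(159.3,208),(191,199.5),(152,162.4),(175.9,156.2)],70);print(fit(H,P))
P=plane(C,[(369.2,258.4),(397,246),(354.2,216.4),(375,207)],5);print(fit(H,P))
S=cal("scene");im=cv2.imread("pics/a_scene.png");h,s,v=cv2.split(cv2.cvtColor(im,cv2.COLOR_BGR2HSV))
b=(h>12)&(h<30)&(s>90)&(v>80);b[:200,:]=b[:200,:]; 
print([x for x in blobs(b,3,200) if 340<x[0][0]<430 and 200<x[0][1]<280])
m=((h>5)&(h<18)&(s>150)&(v>90)).astype(np.uint8);m[:, :150]=0;m[:,230:]=0
cs=max(cv2.findContours(m,0,2)[0],key=cv2.contourArea);f=0*m;cv2.drawContours(f,[cs],-1,1,-1);print(blobs((f==1)&(v<110),2,99))
w=(s<60)&(v>180);w[:,:360]=0;w[:,420:]=0;print(blobs(w,30,2000))
```

```text
(array([609.56315071, 210.66375786]), np.float64(16.389572241591225), array([[ 0.11561872, -0.1921925 ],
       [ 0.06434626,  0.23737444],
       [-0.08314232,  0.17481099],
       [-0.09682266, -0.21999293]]))
(array([ 523.65668735, -205.16546974]), np.float64(24.54187260595059), array([[-0.06183583,  0.03528711],
       [ 0.04763542,  0.21109329],
       [-0.36942655, -0.08296493],
       [ 0.38362696, -0.16341546]]))
[([397.5, 211.6], 18, [395, 210, 6, 5]), ([364.5, 215.7], 17, [362, 214, 6, 5]), ([408.0, 254.5], 22, [405, 252, 7, 6]), ([381.6, 258.1], 19, [379, 256, 6, 5])]
[([198.7, 173.7], 3, [198, 173, 2, 2]), ([169.3, 179.7], 3, [169, 179, 2, 2]), ([202.0, 207.0], 3, [201, 207, 3, 1]), ([179.3, 211.7], 3, [179, 211, 2, 2]), ([200.5, 212.0], 2, [200, 212, 2, 1])]
[([394.8, 154.8], 60, [389, 148, 11, 13]), ([394.0, 164.2], 61, [379, 163, 31, 3]), ([388.4, 236.4], 344, [375, 221, 27, 31]), ([412.9, 271.7], 66, [406, 269, 14, 6]), ([380.6, 322.8], 134, [360, 318, 42, 11]), ([376.3, 341.7], 127, [368, 333, 20, 17])]
```

```bash
python3 -c "
from plant import ctrl
print(ctrl.nose_length)"; python3 -m pendant '[{"offset":[0.117,0.22,0],"delta_rot":[0,0,1.8],"gripper":0},{"offset":[0.117,0.22,0],"delta_rot":[0,0,1.8],"gripper":0},{"offset":[0.117,0.22,0],"delta_rot":[0,0,1.8],"gripper":0},{"offset":[0.117,0.22,0],"delta_rot":[0,0,1.8],"gripper":0},{"offset":[0.117,0.22,0],"delta_rot":[0,0,1.8],"gripper":0}]'; python3 -c "
from plant import ctrl
print(ctrl.nose_length,ctrl.sense()['joint_pos'])"
```

```text
17.0
clock: 0.65
ee_pos: [281.4, -406.9, 248.1]
orientation: [[0.959, 0.282, -0.0], [0.282, -0.959, 0.0], [-0.0, -0.0, -1.0]]
wrist_force: [1.8, -0.4, 0.0]
opening: 0.145
17.0 [ 1.39944022  0.23277808 -0.55683729  1.92885374  0.14374607  1.018959
 -0.50551822]
```

```bash
python3 -m pendant '[{"offset":[0.117,0.22,0],"delta_rot":[0,0,0],"gripper":0},{"offset":[0.117,0.22,0],"delta_rot":[0,0,0],"gripper":0},{"offset":[0.117,0.22,0],"delta_rot":[0,0,0],"gripper":0},{"offset":[0.117,0.22,0],"delta_rot":[0,0,0],"gripper":0},{"offset":[0.117,0.22,0],"delta_rot":[0,0,0],"gripper":0}]'; python3 -m pendant '[{"offset":[0.117,0.22,0],"delta_rot":[0,0,0],"gripper":0},{"offset":[0.117,0.22,0],"delta_rot":[0,0,0],"gripper":0},{"offset":[0.117,0.22,0],"delta_rot":[0,0,0],"gripper":0},{"offset":[0.117,0.22,0],"delta_rot":[0,0,0],"gripper":0},{"offset":[0.117,0.22,0],"delta_rot":[0,0,0],"gripper":0}]'; python3 -c "
from plant import ctrl
print(ctrl.nose_length,ctrl.sense()['joint_pos'])"
```

```text
clock: 1.15
ee_pos: [398.3, -187.1, 248.5]
orientation: [[0.959, 0.282, 0.0], [0.282, -0.959, -0.001], [-0.0, 0.001, -1.0]]
wrist_force: [1.1, -0.6, 0.2]
opening: -0.005
clock: 1.65
ee_pos: [515.5, 32.7, 248.3]
orientation: [[0.959, 0.282, 0.0], [0.282, -0.959, -0.0], [0.0, 0.0, -1.0]]
wrist_force: [0.7, -0.0, -0.4]
opening: 0.001
17.0 [ 0.59775404  0.33923306 -0.85756489  1.8730977   0.29314141  1.06025393
 -1.66214492]
```

```bash
python3 -m pendant '[{"offset":[0.094,0.178,0],"delta_rot":[0,0,0],"gripper":0},{"offset":[0.094,0.178,0],"delta_rot":[0,0,0],"gripper":0},{"offset":[0.094,0.178,0],"delta_rot":[0,0,0],"gripper":0},{"offset":[0.094,0.178,0],"delta_rot":[0,0,0],"gripper":0},{"offset":[0.094,0.178,0],"delta_rot":[0,0,0],"gripper":0}]'; python3 -m pendant '[{"offset":[0,0,0],"delta_rot":[0,0,0],"gripper":0}]'
python3 - <<'E'
from h import *
print(ctrl.sense()['joint_pos'].round(2))
C=cal("wrist");np.savez("w1.npz",K=C[0],R=C[1],t=C[2]);im=cv2.cvtColor(ctrl.snapshot("wrist"),cv2.COLOR_RGB2BGR);cv2.imwrite("pics/b_w.png",im)
h,s,v=cv2.split(cv2.cvtColor(im,cv2.COLOR_BGR2HSV))
print(blobs((h>12)&(h<30)&(s>90)&(v>80),20,2000))
E
```

```text
clock: 2.15
ee_pos: [608.5, 218.0, 247.8]
orientation: [[0.957, 0.291, -0.001], [0.291, -0.957, 0.006], [0.001, -0.006, -1.0]]
wrist_force: [-1.4, 0.3, -0.1]
opening: -0.003
clock: 2.25
ee_pos: [608.2, 211.3, 247.4]
orientation: [[0.958, 0.286, -0.002], [0.286, -0.958, 0.001], [-0.001, -0.001, -1.0]]
wrist_force: [-0.6, -0.1, -0.2]
opening: -0.0
[ 0.18  0.58 -0.81  1.56  0.44  1.19 -1.99]
[([250.0, 142.7], 124, [244, 137, 13, 12]), ([299.8, 142.9], 130, [294, 137, 13, 13]), ([244.0, 230.9], 85, [239, 226, 11, 10]), ([304.9, 231.2], 73, [300, 227, 11, 9]), ([323.4, 281.6], 68, [321, 276, 6, 12]), ([535.3, 397.9], 965, [507, 387, 53, 24])]
```

View pics/b_w.png

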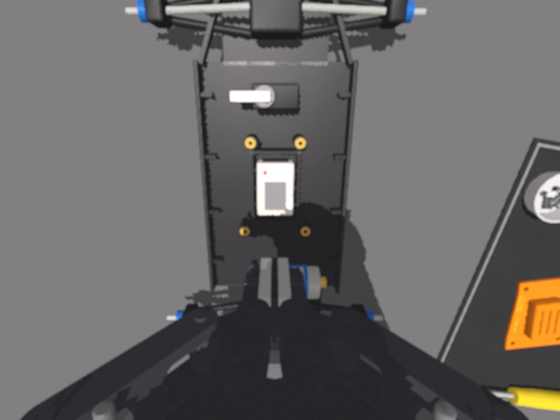

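Run:
```python
from h import *
d=np.load("w1.npz");C=(d["K"],d["R"],d["t"])
print(fit(H,plane(C,[(244,230.9),(304.9,231.2),(250,142.7),(299.8,142.9)],70)))
S=cal("scene");print(fit(H,plane(S,[(364.5,215.7),(397.5,211.6),(381.6,258.1),(408,254.5)],70)))
# receiver top by its white contour in wrist
im=cv2.imread("pics/b_w.png");h,s,v=cv2.split(cv2.cvtColor(im,cv2.COLOR_BGR2HSV))
m=((s<70)&(v>150)).astype(np.uint8);m[:150]=0;m[225:]=0;m[:,:245]=0;m[:,305:]=0
c=max(cv2.findContours(m,0,2)[0],key=cv2.contourArea);r=cv2.minAreaRect(c);print(r)
b=cv2.boxPoints(r)
for z in(70,72,75):
  p=plane(C,b,z);print(z,p.mean(0).round(1),[round(float(np.linalg.norm(p[i]-p[(i+1)%4])),1) for i in range(4)])
print(ctrl.sense()['ee_pos'])
```

```text
(array([609.64984467, 212.1362888 ]), np.float64(16.36299962822151), array([[-0.10122579,  0.22024949],
       [-0.01175726, -0.26540677],
       [ 0.0602632 , -0.03266657],
       [ 0.05271985,  0.07782384]]))
(array([607.29028353, 211.86762009]), np.float64(16.176198060474988), array([[ 17.90547314, -61.77578143],
       [-18.45150799,  61.17432243],
       [ 14.04212051, -45.82939203],
       [-13.49608566,  46.43085104]]))
((275.0, 187.5), (55.0, 38.0), 90.0)
70 [610.5 212.   70. ] [37.2, 57.4, 39.5, 57.4]
72 [611.  212.2  72. ] [37.0, 57.0, 39.3, 57.0]
75 [611.8 212.4  75. ] [36.6, 56.5, 38.9, 56.5]
[608.3798282  209.05739634 247.47676391]
```

Posts agree across views: the wrist gives (609.6, 212.1) at 16.4° and the top gives (609.6, 210.7). The wrist view shows the receiver centred near pixel (275,187). I'm going down above its centre.

```bash
python3 -m pendant '[{"offset":[0.001,0.0025,-0.05],"delta_rot":[0,0,0],"gripper":0},{"offset":[0.001,0.0025,-0.1],"delta_rot":[0,0,0],"gripper":0},{"offset":[0.001,0.0025,-0.135],"delta_rot":[0,0,0],"gripper":0},{"offset":[0.001,0.0025,-0.145],"delta_rot":[0,0,0],"gripper":0},{"offset":[0.001,0.0025,-0.145],"delta_rot":[0,0,0],"gripper":0}]'
python3 - <<'E'
from h import *
C=cal("wrist");np.savez("w2.npz",K=C[0],R=C[1],t=C[2]);im=cv2.cvtColor(ctrl.snapshot("wrist"),cv2.COLOR_RGB2BGR);cv2.imwrite("pics/c_w.png",im)
E
```

```text
clock: 2.8
ee_pos: [609.2, 209.2, 102.2]
orientation: [[0.96, 0.28, -0.003], [0.28, -0.96, -0.002], [-0.003, 0.001, -1.0]]
wrist_force: [0.5, -0.4, 0.5]
opening: 0.002
```

View pics/c_w.png

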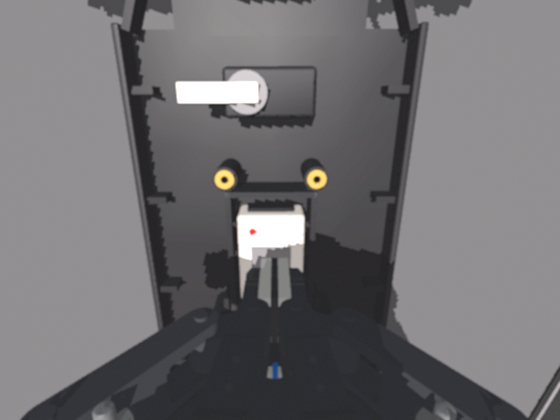

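Fingers sit centred over the receiver (receiver columns 238–305, fingers near 275). I'm pressing in small steps.

```bash
python3 -m pendant '[{"offset":[0,0,-0.005],"delta_rot":[0,0,0],"gripper":0},{"offset":[0,0,-0.008],"delta_rot":[0,0,0],"gripper":0},{"offset":[0,0,-0.01],"delta_rot":[0,0,0],"gripper":0},{"offset":[0,0,-0.012],"delta_rot":[0,0,0],"gripper":0},{"offset":[0,0,-0.013],"delta_rot":[0,0,0],"gripper":0}]'
python3 -m pendant '[{"offset":[0,0,-0.001],"delta_rot":[0,0,0],"gripper":0},{"offset":[0,0,-0.002],"delta_rot":[0,0,0],"gripper":0},{"offset":[0,0,-0.003],"delta_rot":[0,0,0],"gripper":0}]'
python3 -m pendant '[{"offset":[0,0,-0.001],"delta_rot":[0,0,0],"gripper":0},{"offset":[0,0,-0.002],"delta_rot":[0,0,0],"gripper":0}]'
```

```text
clock: 3.35
ee_pos: [609.9, 211.5, 90.4]
orientation: [[0.959, 0.282, 0.0], [0.282, -0.959, -0.0], [0.0, 0.0, -1.0]]
wrist_force: [0.8, 0.3, 0.5]
opening: 0.001
clock: 3.65
ee_pos: [610.0, 211.6, 88.2]
orientation: [[0.959, 0.282, 0.0], [0.282, -0.959, -0.0], [0.0, 0.001, -1.0]]
wrist_force: [-2.7, -2.0, 6.5]
opening: 0.0
clock: 3.85
ee_pos: [609.9, 211.6, 86.2]
orientation: [[0.959, 0.282, 0.0], [0.282, -0.959, -0.0], [0.0, 0.001, -1.0]]
wrist_force: [-2.4, -1.3, 7.4]
opening: 0.003
```

```bash
python3 -m pendant '[{"offset":[0,0,-0.001],"delta_rot":[0,0,0],"gripper":0},{"offset":[0,0,-0.002],"delta_rot":[0,0,0],"gripper":0}]'
python3 -m pendant '[{"offset":[0,0,-0.001],"delta_rot":[0,0,0],"gripper":0},{"offset":[0,0,-0.001],"delta_rot":[0,0,0],"gripper":0}]'
python3 -m pendant '[{"offset":[0,0,-0.001],"delta_rot":[0,0,0],"gripper":0},{"offset":[0,0,-0.001],"delta_rot":[0,0,0],"gripper":0}]'
```

```text
clock: 4.05
ee_pos: [610.0, 211.6, 84.3]
orientation: [[0.959, 0.282, 0.0], [0.282, -0.959, -0.0], [0.0, 0.001, -1.0]]
wrist_force: [-2.3, -1.1, 6.8]
opening: 0.002
clock: 4.25
ee_pos: [609.9, 211.6, 83.2]
orientation: [[0.959, 0.282, 0.0], [0.282, -0.959, -0.0], [0.0, 0.0, -1.0]]
wrist_force: [-2.4, -0.8, 6.1]
opening: 0.002
clock: 4.45
ee_pos: [610.0, 211.6, 83.1]
orientation: [[0.959, 0.282, 0.001], [0.282, -0.959, -0.001], [0.0, 0.001, -1.0]]
wrist_force: [-5.0, -2.3, 12.0]
opening: -0.001
```

Force is rising while z has stopped at 83.1 (tip at 66), so this is probably the hard stop. I'll press a bit more to confirm.

```bash
python3 -m pendant '[{"offset":[0,0,-0.001],"delta_rot":[0,0,0],"gripper":0},{"offset":[0,0,-0.002],"delta_rot":[0,0,0],"gripper":0},{"offset":[0,0,-0.002],"delta_rot":[0,0,0],"gripper":0}]'
```

```text
clock: 4.75
ee_pos: [610.1, 211.7, 83.0]
orientation: [[0.959, 0.282, 0.001], [0.282, -0.959, -0.002], [0.001, 0.002, -1.0]]
wrist_force: [-9.0, -4.5, 24.4]
opening: -0.001
```

Hard stop confirmed: 24 N with no further travel. Retreating.

```bash
python3 -m pendant '[{"offset":[0,0,0.03],"delta_rot":[0,0,0],"gripper":0},{"offset":[0,0,0.08],"delta_rot":[0,0,0],"gripper":0},{"offset":[0,0,0.13],"delta_rot":[0,0,0],"gripper":0},{"offset":[0,0,0.17],"delta_rot":[0,0,0],"gripper":0},{"offset":[0,-0.02,0.17],"delta_rot":[0,0,0],"gripper":0}]'
python3 -m pendant '[{"offset":[-0.066,-0.2,0],"delta_rot":[0,0,8.2],"gripper":0.65},{"offset":[-0.066,-0.2,0],"delta_rot":[0,0,8.2],"gripper":0.65},{"offset":[-0.066,-0.2,0],"delta_rot":[0,0,8.2],"gripper":0.65},{"offset":[-0.066,-0.2,0],"delta_rot":[0,0,8.2],"gripper":0.65},{"offset":[-0.066,-0.2,0],"delta_rot":[0,0,8.2],"gripper":0.65}]'
python3 -m pendant '[{"offset":[-0.07,-0.2,0],"delta_rot":[0,0,0],"gripper":0.65},{"offset":[-0.07,-0.2,0],"delta_rot":[0,0,0],"gripper":0.65},{"offset":[-0.07,-0.2,0],"delta_rot":[0,0,0],"gripper":0.65},{"offset":[-0.07,-0.2,0],"delta_rot":[0,0,0],"gripper":0.65},{"offset":[-0.07,-0.2,0],"delta_rot":[0,0,0],"gripper":0.65}]'
python3 -m pendant '[{"offset":[0,0,0],"delta_rot":[0,0,0],"gripper":0.65}]'
cat > look.py <<'E'
import sys
from h import *
tag=sys.argv[1]
for n in sys.argv[2:]:
    C=cal(n);np.savez(f"{tag}_{n}.npz",K=C[0],R=C[1],t=C[2])
    cv2.imwrite(f"pics/{tag}_{n}.png",cv2.cvtColor(ctrl.snapshot(n),cv2.COLOR_RGB2BGR))
print(ctrl.sense()['joint_pos'].round(2),ctrl.sense()['ee_pos'].round(1))
E
python3 look.py d wrist top
```

```text
clock: 5.25
ee_pos: [612.0, 197.4, 257.1]
orientation: [[0.958, 0.287, 0.011], [0.287, -0.958, 0.006], [0.012, -0.003, -1.0]]
wrist_force: [-0.0, 0.8, 0.4]
opening: 0.001
clock: 5.75
ee_pos: [542.1, -16.2, 248.5]
orientation: [[0.913, 0.408, -0.002], [0.408, -0.913, -0.004], [-0.004, 0.003, -1.0]]
wrist_force: [0.1, 0.2, -0.1]
opening: 0.648
clock: 6.25
ee_pos: [471.4, -214.9, 248.9]
orientation: [[0.913, 0.409, -0.002], [0.409, -0.913, -0.002], [-0.002, 0.002, -1.0]]
wrist_force: [0.2, 0.1, 0.2]
opening: 0.652
clock: 6.35
ee_pos: [473.1, -210.8, 249.2]
orientation: [[0.911, 0.412, -0.0], [0.412, -0.911, -0.0], [-0.0, 0.0, -1.0]]
wrist_force: [-0.6, -0.0, -0.1]
opening: 0.647
[ 1.07  0.34 -0.86  1.87  0.29  1.06 -1.04] [ 474.6 -206.7  249.5]
```

View pics/d_wrist.png

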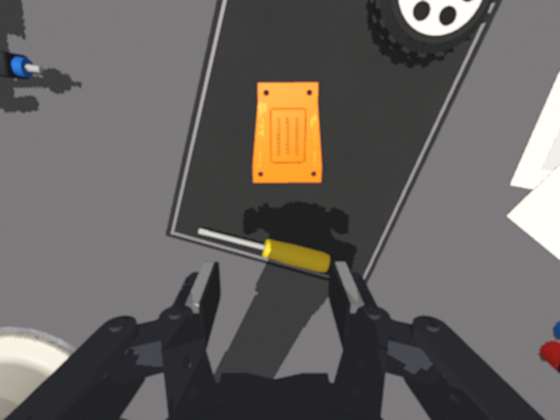

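```bash
cat > cov.py <<'E'
import sys
from h import *
tag,n,z=sys.argv[1],sys.argv[2],float(sys.argv[3])
d=np.load(f"{tag}_{n}.npz");C=(d["K"],d["R"],d["t"])
im=cv2.imread(f"pics/{tag}_{n}.png");h,s,v=cv2.split(cv2.cvtColor(im,cv2.COLOR_BGR2HSV))
m=((h>5)&(h<18)&(s>150)&(v>90)).astype(np.uint8)
if n=="top": m[:60]=0
c=max(cv2.findContours(m,0,2)[0],key=cv2.contourArea);f=0*m;cv2.drawContours(f,[c],-1,1,-1)
print(cv2.boundingRect(c))
if len(sys.argv)>4: thr=int(sys.argv[4])
else: thr=110
B=blobs((f==1)&(v<thr),2,120);print(B)
# nominal match: four blobs farthest from contour centre
p=np.array([b[0] for b in B]);ct=np.array(cv2.minAreaRect(c)[0]);k=np.argsort(-np.linalg.norm(p-ct,axis=1))[:4]
P=plane(C,p[k],z);cc=P[:,:2].mean(0)
th=np.radians(float(sys.argv[5]) if len(sys.argv)>5 else 24)
L=(P[:,:2]-cc)@np.array([[np.cos(th),-np.sin(th)],[np.sin(th),np.cos(th)]])
out=[P[np.argmin(np.linalg.norm(L-np.array(x),axis=1))] for x in H]
o,a,r=fit(H,out);print(o.round(2),round(float(a),2),r.round(2).tolist())
E
python3 cov.py d wrist 6; python3 cov.py d top 6; python3 -c "
from plant import ctrl;print(ctrl.sense()['ee_pos'])"
```

```text
(252, 82, 71, 102)
[([265.9, 92.1], 8, [265, 91, 3, 3]), ([308.9, 92.1], 8, [308, 91, 3, 3]), ([260.3, 173.7], 3, [260, 173, 2, 2]), ([313.3, 173.3], 3, [313, 173, 2, 2])]
[ 524.01 -203.88] 24.65 [[-0.11, -0.04], [0.01, -0.04], [0.21, 0.01], [-0.12, 0.07]]
(349, 201, 53, 64)
[([375.0, 207.0], 5, [374, 206, 3, 3]), ([354.2, 216.4], 5, [353, 216, 3, 2]), ([369.2, 258.4], 5, [368, 258, 3, 2])]
[ 516.91 -190.45] 7.53 [[1.32, -30.16], [-7.07, 33.29], [-4.31, -3.5], [10.06, 0.38]]
[ 474.63496912 -206.71903726  249.49195996]
```

View pics/d_top.png

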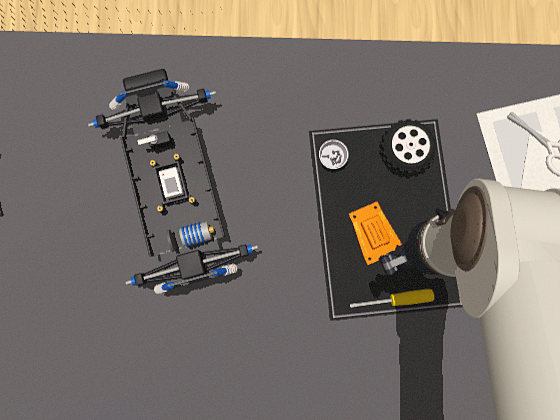

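The wrist view shows the cover clearly; its four holes fit to (524.0, -203.9) at 24.65°, and the first top view gave (523.7, -205.2). The receiver, posts and bystanders look undisturbed. I'm descending over the crown.

```bash
python3 -m pendant '[{"offset":[0.05,0.004,-0.04],"delta_rot":[0,0,0.3],"gripper":0.65},{"offset":[0.05,0.004,-0.07],"delta_rot":[0,0,0.3],"gripper":0.65},{"offset":[0.05,0.004,-0.12],"delta_rot":[0,0,0.3],"gripper":0.65},{"offset":[0.05,0.004,-0.16],"delta_rot":[0,0,0.3],"gripper":0.65},{"offset":[0.05,0.004,-0.18],"delta_rot":[0,0,0.3],"gripper":0.65}]'
python3 -m pendant '[{"offset":[0,0,-0.02],"delta_rot":[0,0,0],"gripper":0.65},{"offset":[0,0,-0.03],"delta_rot":[0,0,0],"gripper":0.65},{"offset":[0,0,-0.03],"delta_rot":[0,0,0],"gripper":0.65}]'; python3 look.py e wrist
```

```text
clock: 6.95
ee_pos: [523.0, -199.9, 65.8]
orientation: [[0.905, 0.426, -0.004], [0.426, -0.905, 0.004], [-0.002, -0.005, -1.0]]
wrist_force: [-0.9, -0.3, 0.3]
opening: 0.647
clock: 7.25
ee_pos: [523.9, -201.8, 38.3]
orientation: [[0.906, 0.424, -0.002], [0.424, -0.906, 0.002], [-0.0, -0.002, -1.0]]
wrist_force: [0.2, -0.1, 0.2]
opening: 0.647
[ 0.82  0.71 -0.65  1.9   0.61  0.75 -1.31] [ 524.5 -202.5   39.4]
```

View pics/e_wrist.png

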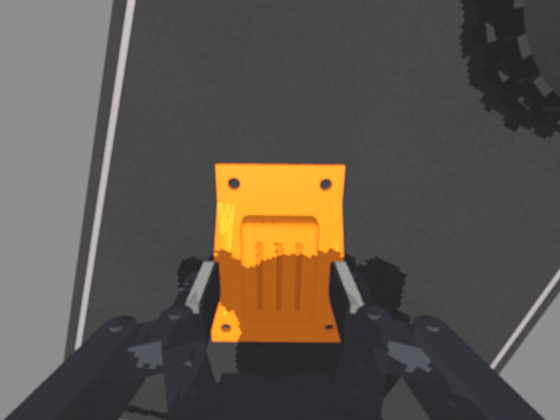

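```bash
python3 -m pendant '[{"offset":[0,0,-0.007],"delta_rot":[0,0,-0.2],"gripper":0.65},{"offset":[0,0,-0.013],"delta_rot":[0,0,-0.2],"gripper":0.65},{"offset":[0,0,-0.0145],"delta_rot":[0,0,-0.2],"gripper":0.65},{"offset":[0,0,-0.0145],"delta_rot":[0,0,-0.2],"gripper":0.65}]'; python3 look.py f wrist; python3 cov.py f wrist 6 80
```

```text
clock: 7.7
ee_pos: [523.7, -204.7, 24.8]
orientation: [[0.909, 0.418, -0.0], [0.418, -0.909, -0.0], [-0.0, 0.0, -1.0]]
wrist_force: [0.0, 0.5, -0.2]
opening: 0.648
[ 0.81  0.73 -0.63  1.9   0.63  0.72 -1.33] [ 523.9 -204.7   24.9]
(203, 166, 143, 192)
[([224.1, 187.1], 56, [220, 184, 9, 8]), ([323.2, 187.3], 54, [319, 184, 9, 8]), ([328.7, 339.9], 13, [326, 339, 6, 3]), ([218.5, 340.0], 2, [218, 340, 2, 1])]
[ 524.32 -203.36] 24.65 [[0.41, 0.01], [0.33, 0.34], [-0.28, -0.27], [-0.46, -0.07]]
```

View pics/f_wrist.png

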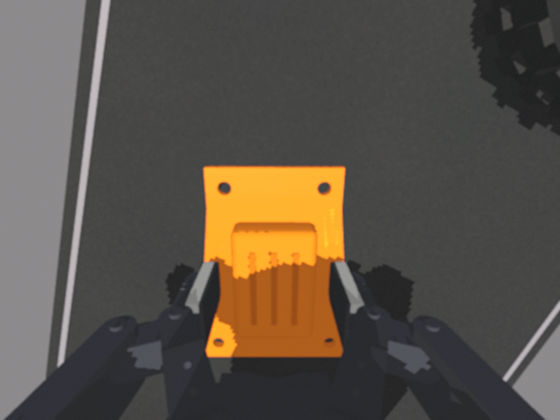

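The pads straddle the crown (columns 232–316), centred, and heading matches. Closing.

```bash
python3 -m pendant '[{"offset":[0,0,0],"delta_rot":[0,0,0],"gripper":0.5},{"offset":[0,0,0],"delta_rot":[0,0,0],"gripper":0.4},{"offset":[0,0,0],"delta_rot":[0,0,0],"gripper":0.2},{"offset":[0,0,0],"delta_rot":[0,0,0],"gripper":0.2},{"offset":[0,0,0],"delta_rot":[0,0,0],"gripper":0.2}]' 50; python3 look.py g wrist
```

```text
clock: 8.25
ee_pos: [524.4, -204.7, 25.4]
orientation: [[0.909, 0.418, 0.001], [0.418, -0.909, -0.001], [0.001, 0.001, -1.0]]
wrist_force: [-1.1, 0.1, 6.3]
opening: 0.453
[ 0.81  0.73 -0.63  1.9   0.63  0.72 -1.33] [ 524.4 -204.7   25.4]
```

View pics/g_wrist.png

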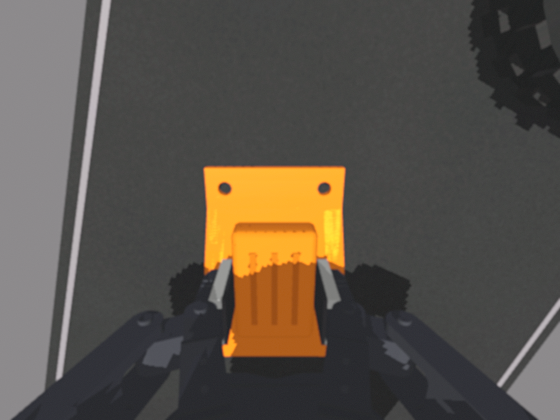

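Gripped at opening 0.453 (about 39 mm). Lifting.

```bash
python3 -m pendant '[{"offset":[0,0,0.005],"delta_rot":[0,0,0],"gripper":0.2},{"offset":[0,0,0.02],"delta_rot":[0,0,0],"gripper":0.2},{"offset":[0,0,0.05],"delta_rot":[0,0,0],"gripper":0.2},{"offset":[0,0,0.08],"delta_rot":[0,0,0],"gripper":0.2},{"offset":[0,0,0.11],"delta_rot":[0,0,0],"gripper":0.2}]' 
python3 -m pendant '[{"offset":[0,0,0.03],"delta_rot":[0,0,0],"gripper":0.2},{"offset":[0,0,0.06],"delta_rot":[0,0,0],"gripper":0.2},{"offset":[0,0,0.06],"delta_rot":[0,0,0],"gripper":0.2}]'; python3 look.py i wrist
```

```text
clock: 8.8
ee_pos: [523.6, -204.2, 136.6]
orientation: [[0.908, 0.418, -0.0], [0.418, -0.908, 0.0], [0.0, -0.0, -1.0]]
wrist_force: [-0.4, -0.9, -0.6]
opening: 0.45
clock: 9.1
ee_pos: [526.6, -204.8, 199.9]
orientation: [[0.908, 0.418, 0.007], [0.418, -0.908, -0.003], [0.005, 0.006, -1.0]]
wrist_force: [-0.2, 0.5, -0.8]
opening: 0.448
[ 0.95  0.49 -0.8   1.81  0.41  1.01 -1.16] [ 525.2 -204.8  197.7]
```

View pics/i_wrist.png

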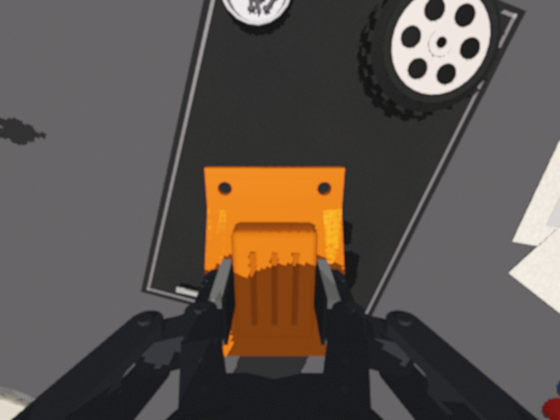

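Cover rides in the grip exactly as before the lift (front edge at row 167, holes at (224,188) and (324,188)), so it's level with no slip. Carrying it over.

```bash
python3 -m pendant '[{"offset":[0.006,0.03,0],"delta_rot":[0,0,-1],"gripper":0.2},{"offset":[0.014,0.07,0],"delta_rot":[0,0,-2],"gripper":0.2},{"offset":[0.022,0.11,0],"delta_rot":[0,0,-3],"gripper":0.2},{"offset":[0.03,0.15,0],"delta_rot":[0,0,-4],"gripper":0.2},{"offset":[0.038,0.19,0],"delta_rot":[0,0,-5],"gripper":0.2}]' 
python3 -m pendant '[{"offset":[0.008,0.04,0],"delta_rot":[0,0,-1],"gripper":0.2},{"offset":[0.016,0.08,0],"delta_rot":[0,0,-2],"gripper":0.2},{"offset":[0.024,0.12,0],"delta_rot":[0,0,-3],"gripper":0.2},{"offset":[0.032,0.16,0],"delta_rot":[0,0,-3.2],"gripper":0.2},{"offset":[0.04,0.195,0],"delta_rot":[0,0,-3.2],"gripper":0.2}]'
python3 -m pendant '[{"offset":[0.0075,0.02,0],"delta_rot":[0,0,0],"gripper":0.2},{"offset":[0.0085,0.031,0],"delta_rot":[0,0,0],"gripper":0.2},{"offset":[0.0085,0.031,0],"delta_rot":[0,0,0],"gripper":0.2},{"offset":[0.0085,0.031,0],"delta_rot":[0,0,0],"gripper":0.2}]'
python3 look.py j wrist top scene;python3 look.py k wrist
```

```text
clock: 9.65
ee_pos: [560.9, -13.2, 193.9]
orientation: [[0.942, 0.336, -0.002], [0.336, -0.942, -0.0], [-0.002, -0.001, -1.0]]
wrist_force: [0.9, 0.3, -0.6]
opening: 0.457
clock: 10.15
ee_pos: [600.8, 182.6, 193.8]
orientation: [[0.958, 0.285, -0.002], [0.285, -0.958, -0.0], [-0.002, -0.0, -1.0]]
wrist_force: [-0.6, 0.1, -1.1]
opening: 0.454
clock: 10.55
ee_pos: [609.9, 209.9, 194.0]
orientation: [[0.959, 0.283, -0.001], [0.283, -0.959, -0.002], [-0.002, 0.001, -1.0]]
wrist_force: [0.4, -1.8, -0.9]
opening: 0.451
[ 0.16  0.63 -0.77  1.6   0.48  1.1  -2.02] [610.6 209.2 194.6]
[ 0.16  0.63 -0.77  1.6   0.48  1.1  -2.02] [610.6 209.5 194.7]
```

View pics/j_wrist.png

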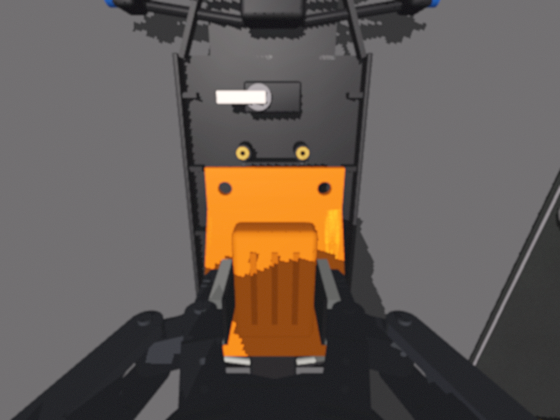

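View pics/j_top.png

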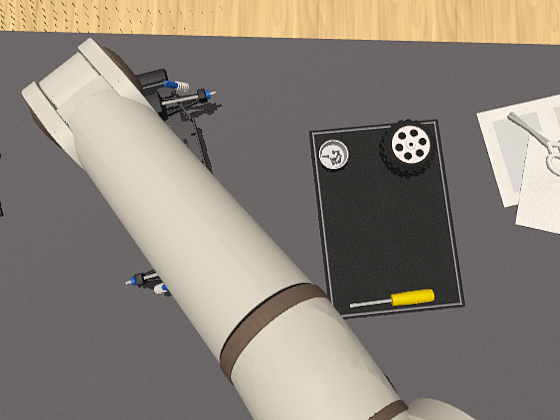

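View pics/j_scene.png

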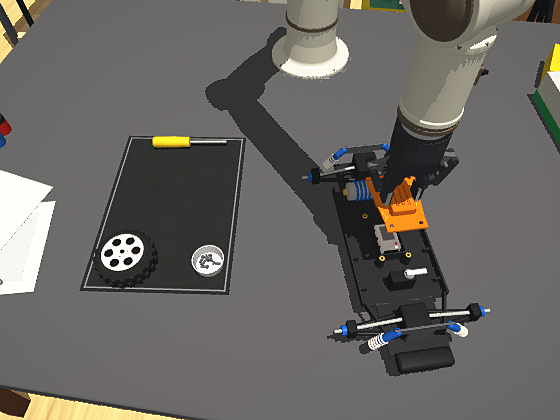

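The wrist view shows the front posts at (243,153) and (303,153) just ahead of the cover, with its front holes at (224,188) and (324,188). The top view is blocked by the arm; the scene view shows the cover over the tray area. Computing the offset from wrist and scene.

```bash
cat > al.py <<'E'
import sys
from h import *
tag=sys.argv[1];tz=float(sys.argv[2])
d=np.load(f"{tag}_wrist.npz");C=(d["K"],d["R"],d["t"])
im=cv2.imread(f"pics/{tag}_wrist.png");h,s,v=cv2.split(cv2.cvtColor(im,cv2.COLOR_BGR2HSV))
br=(h>17)&(h<32)&(s>90)&(v>80);B=[b for b in blobs(br,10,2000) if b[0][1]<230];print("brass",B)
m=((h>5)&(h<17)&(s>150)&(v>60)).astype(np.uint8);c=max(cv2.findContours(m,0,2)[0],key=cv2.contourArea);f=0*m;cv2.drawContours(f,[c],-1,1,-1)
f[205:]=0;A=[b for b in blobs((f==1)&(v<110),15,200)];print("holes",A)
hp=plane(C,[b[0] for b in A],tz-19);print("holes",hp.round(1).tolist())
if len(B)>=2:
  pp=plane(C,[b[0] for b in B],70);print("posts",pp.round(1).tolist())
  print("diff",(pp[:2].mean(0)-hp[:2].mean(0)).round(2))
  a=lambda P:np.degrees(np.arctan2(*(lambda q:(q[0],-q[1]))((P[1]-P[0])[:2])))
  print("ang post,hole",a(pp),a(hp))
E
python3 al.py j 194.6
python3 - <<'E'
from h import *
im=cv2.imread("pics/j_scene.png");cv2.imwrite("pics/j_sc.png",cv2.resize(im[150:300,310:460],None,fx=4,fy=4,interpolation=cv2.INTER_CUBIC))
S=cal("scene");print(fit([H[1],H[0],H[3],H[2]],plane(S,[(364.5,215.7),(397.5,211.6),(381.6,258.1),(408,254.5)],70)))
E
```

```text
brass [([242.2, 152.7], 148, [236, 146, 14, 14]), ([302.3, 152.8], 149, [296, 146, 14, 14]), ([332.2, 228.9], 529, [325, 209, 16, 44])]
holes [([224.7, 187.7], 83, [220, 183, 11, 10]), ([323.7, 187.5], 84, [319, 183, 11, 10])]
holes [[647.4, 246.6, 175.6], [661.0, 201.0, 175.6]]
posts [[647.1, 248.2, 70.0], [660.7, 202.0, 70.0], [605.3, 156.4, 70.0]]
diff [  -0.32    1.27 -105.6 ]
ang post,hole 16.354464575914147 16.555386760729533
(array([607.29028353, 211.86762009]), np.float64(16.558274393527753), array([[-0.21560836, -0.07538643],
       [-0.50330638,  0.06256545],
       [ 0.60257928, -0.06915406],
       [ 0.11633545,  0.08197504]]))
```

View pics/j_sc.png

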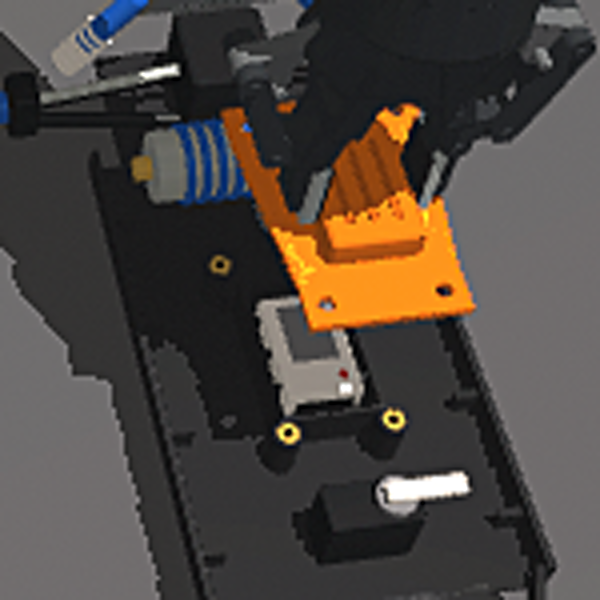

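```bash
python3 -m pendant '[{"offset":[0,0,-0.025],"delta_rot":[0,0,0],"gripper":0.2},{"offset":[0,0,-0.05],"delta_rot":[0,0,0],"gripper":0.2},{"offset":[0,0,-0.07],"delta_rot":[0,0,0],"gripper":0.2},{"offset":[0,0,-0.075],"delta_rot":[0,0,0],"gripper":0.2},{"offset":[0,0,-0.075],"delta_rot":[0,0,0],"gripper":0.2}]' 
python3 -m pendant '[{"offset":[0,0,0],"delta_rot":[0,0,0],"gripper":0.2},{"offset":[0,0,0],"delta_rot":[0,0,0],"gripper":0.2},{"offset":[0,0,0],"delta_rot":[0,0,0],"gripper":0.2}]'
python3 look.py l wrist scene; python3 al.py l 119.7
```

```text
clock: 11.25
ee_pos: [610.1, 210.5, 119.3]
orientation: [[0.959, 0.283, -0.001], [0.283, -0.959, -0.001], [-0.001, 0.0, -1.0]]
wrist_force: [0.1, -0.4, -0.8]
opening: 0.455
clock: 11.55
ee_pos: [611.0, 211.7, 121.0]
orientation: [[0.959, 0.284, 0.002], [0.284, -0.959, 0.0], [0.002, 0.0, -1.0]]
wrist_force: [0.0, 0.1, -0.6]
opening: 0.454
[ 0.12  0.72 -0.72  1.65  0.55  0.98 -2.07] [610.8 211.7 120.6]
brass []
holes []Traceback (most recent call last):
  File "al.py", line 9, in <module>
    hp=plane(C,[b[0] for b in A],tz-19);print("holes",hp.round(1).tolist())
  File "h.py", line 8, in plane
    d=(R.T@np.linalg.inv(K)@np.c_[np.atleast_2d(uv),np.ones(len(np.atleast_2d(uv)))].T).T
       ~~~~~~~~~~~~~~~~~~~~^~~~~~~~~~~~~~~~~~~~~~~~~~~~~~~~~~~~~~~~~~~~~~~~~~~~~~~~~~~
ValueError: matmul: Input operand 1 has a mismatch in its core dimension 0, with gufunc signature (n?,k),(k,m?)->(n?,m?) (size 1 is different from 3)
```

View pics/l_wrist.png

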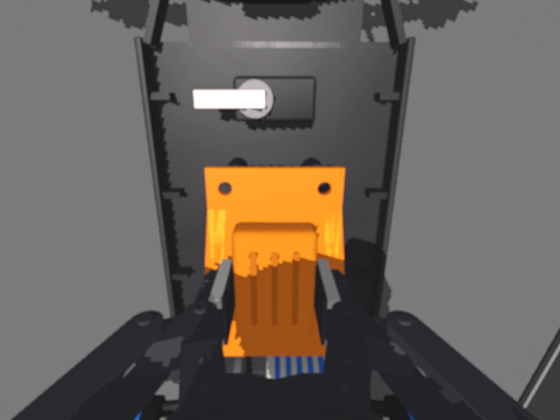

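```bash
python3 -m pendant '[{"offset":[-0.0005,-0.0005,-0.006],"delta_rot":[0,0,0],"gripper":0.2},{"offset":[-0.0005,-0.0005,-0.011],"delta_rot":[0,0,0],"gripper":0.2},{"offset":[-0.0005,-0.0005,-0.015],"delta_rot":[0,0,0],"gripper":0.2},{"offset":[-0.0005,-0.0005,-0.0165],"delta_rot":[0,0,0],"gripper":0.2},{"offset":[-0.0005,-0.0005,-0.0165],"delta_rot":[0,0,0],"gripper":0.2}]' 
python3 -m pendant '[{"offset":[0,0,0],"delta_rot":[0,0,0],"gripper":0.2},{"offset":[0,0,0],"delta_rot":[0,0,0],"gripper":0.2},{"offset":[0,0,0],"delta_rot":[0,0,0],"gripper":0.2},{"offset":[0,0,0],"delta_rot":[0,0,0],"gripper":0.2},{"offset":[0,0,0],"delta_rot":[0,0,0],"gripper":0.2}]'
python3 look.py m wrist scene
python3 - <<'E'
from h import *
im=cv2.imread("pics/m_scene.png");w=cv2.imread("pics/m_wrist.png")
a=cv2.resize(im[165:265,345:445],(400,400),interpolation=cv2.INTER_CUBIC)
b=cv2.resize(w[140:240,225-25:225+75+50],(600*2//3,267),interpolation=cv2.INTER_CUBIC)
c=np.zeros((400,800,3),np.uint8);c[:,:400]=a;c[:267,400:]=b;cv2.imwrite("pics/m_crop.png",c)
E
```

```text
clock: 12.15
ee_pos: [609.5, 210.9, 102.7]
orientation: [[0.959, 0.284, -0.001], [0.284, -0.959, -0.0], [-0.001, -0.0, -1.0]]
wrist_force: [-0.0, -0.2, -1.2]
opening: 0.455
clock: 12.65
ee_pos: [609.9, 211.0, 103.4]
orientation: [[0.959, 0.284, 0.0], [0.284, -0.959, 0.0], [0.0, 0.0, -1.0]]
wrist_force: [0.1, 0.4, -0.2]
opening: 0.451
[ 0.12  0.74 -0.71  1.66  0.56  0.96 -2.08] [609.9 211.  103.4]
```

View pics/m_crop.png

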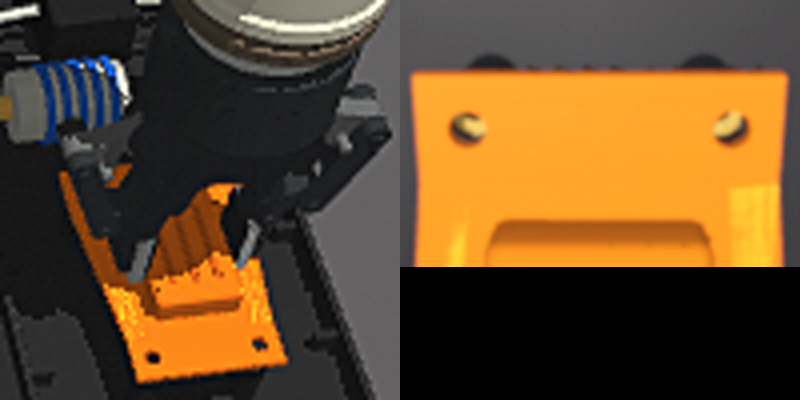

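View pics/m_wrist.png

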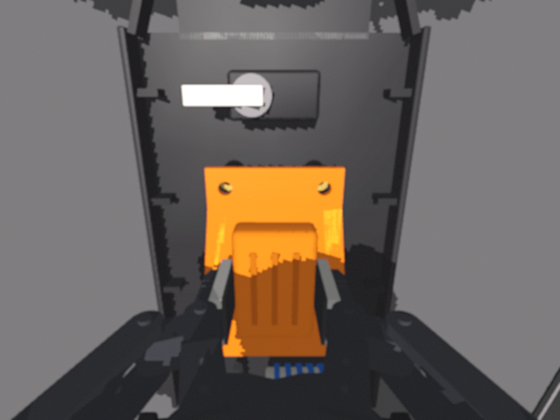

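Run:
```python
from h import *
d=np.load("m_wrist.npz");C=(d["K"],d["R"],d["t"])
w=cv2.imread("pics/m_wrist.png")
tz=103.4; uv=np.array([(224.7,187.7),(323.7,187.5)])
hp=plane(C,uv,tz-23.2+4)
hp0=plane(C,uv,tz-23.2+4)
print("hole sep",np.linalg.norm(hp[1]-hp[0]),hp.round(1).tolist())
for dx in(0,):
  q=hp.copy();q[:,2]=70;print("aligned post centre px",proj(C,q).round(1).tolist())
  q2=q+[0.96*1.5,0.28*1.5,0];print("+1.5 fwd",proj(C,q2).round(1).tolist())
th=np.radians(16.45)
posts=[np.array([609.6+46*np.cos(th)-y*np.sin(th),211.5+46*np.sin(th)+y*np.cos(th),70]) for y in(24,-24)]
print("posts est px",proj(C,posts).round(1).tolist())
f=14
out=[cv2.resize(w[175:201,int(u)-13:int(u)+13],None,fx=f,fy=f,interpolation=cv2.INTER_NEAREST) for u in(225,324)]
cv2.imwrite("pics/m_h.png",np.hstack(out))
# scene compare
S=cal("scene")
im=cv2.imread("pics/m_scene.png");h,s,v=cv2.split(cv2.cvtColor(im,cv2.COLOR_BGR2HSV))
m=((h>5)&(h<18)&(s>150)&(v>60)).astype(np.uint8);m[:,:345]=0;m[:,445:]=0;m[:150]=0;m[280:]=0
c=max(cv2.findContours(m,0,2)[0],key=cv2.contourArea);F=0*m;cv2.drawContours(F,[c],-1,1,-1);F[:245]=0
B=blobs((F==1)&(v<110),2,60);print(B)
P=plane(S,[b[0] for b in B],tz-19.2);print("holes scene",P.round(1).tolist())
print("posts scene (fr,fl)",plane(S,[(381.6,258.1),(408,254.5)],70).round(1).tolist())
```

```text
hole sep 47.86365565362046 [[647.2, 247.9, 84.2], [660.9, 202.0, 84.2]]
aligned post centre px [[228.7, 180.6], [319.6, 180.4]]
+1.5 fwd [[228.6, 177.8], [319.8, 177.7]]
posts est px [[229.2, 181.3], [320.3, 181.4]]
[([409.4, 250.7], 7, [408, 250, 4, 3]), ([382.9, 254.1], 8, [382, 253, 3, 3]), ([407.5, 257.0], 4, [406, 257, 4, 1]), ([414.5, 256.0], 2, [414, 256, 2, 1]), ([391.0, 259.0], 3, [390, 259, 3, 1]), ([399.0, 258.0], 3, [398, 258, 3, 1]), ([383.5, 260.0], 2, [383, 260, 2, 1])]
holes scene [[645.1, 247.4, 84.2], [658.8, 201.8, 84.2], [658.3, 244.0, 84.2], [654.5, 256.0, 84.2], [666.5, 215.8, 84.2], [662.5, 229.5, 84.2], [670.3, 203.0, 84.2]]
posts scene (fr,fl) [[658.8, 201.9, 70.0], [644.7, 248.1, 70.0]]
```

View pics/m_h.png

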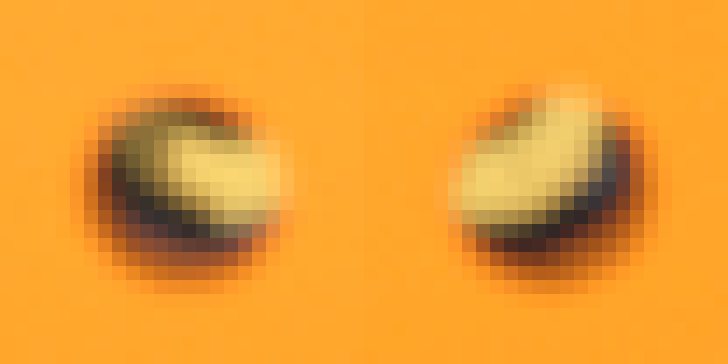

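Scene view: front holes sit at (645.1,247.4) and (658.8,201.8), against posts at (644.7,248.1) and (658.8,201.9). Wrist view: brass shows through both front holes near-symmetrically, where an aligned post should appear. Everything agrees to better than 1 mm, so I'll do a last state check and hand in.

```bash
python3 -m pendant '[{"offset":[0,0,0],"delta_rot":[0,0,0],"gripper":0.2},{"offset":[0,0,0],"delta_rot":[0,0,0],"gripper":0.2},{"offset":[0,0,0],"delta_rot":[0,0,0],"gripper":0.2}]'; python3 -c "
from plant import ctrl
print(ctrl.close_job())"
```

```text
clock: 13.05
ee_pos: [609.9, 211.0, 103.3]
orientation: [[0.959, 0.284, 0.0], [0.284, -0.959, 0.0], [0.0, 0.0, -1.0]]
wrist_force: [0.5, 0.0, 0.1]
opening: 0.455
the job is handed in; nothing more can be done
None
```

I pressed the receiver fully home and am now holding the cover level about 10 mm above the posts, wide end over the wide rear pair. The job was handed in at 13 s.

- **Receiver:** it slid down at about 7 N. It then stopped dead with the fingertips at z 66, the rim height, and did not move further at 24 N.
- **Cover:** I gripped it across the crown with 50 N. It did not slip or tilt in the wrist view.
- **Hold:** the underside is at about z 80 and the heading is within about 0.1° of the car's. The wrist force is near zero, so nothing is touching the car.
- **Alignment, front holes:** the scene camera puts them 0.1–0.8 mm from the posts. Brass shows through both in the wrist view, nearly symmetric.
- **Disagreement:** the scene camera suggests a sideways error of about +0.4 mm and the wrist view about -0.6 mm, which is within calibration accuracy, so I left it.
- **Not seen directly:** the rear holes are hidden by the gripper and arm. Their alignment is inferred from the front holes and the heading.
- **Wheel, screwdriver and dish:** I did not touch them, and the top view during the carry showed them where they started. I took no picture of them after the final descent.

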